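# Shut the filter drawer and show the notched filter plate label up

## Task

The spare welding filter plates are put away: first push their drawer fully shut. Then pick up the filter plate left out on the round bar offcut, find its frosted end by the small corner notch, take it only by the clear part (never the frosted band) and hold it up about 15 cm over the middle of the flat work lamp with its label face up and its frosted end tipped up some 35 degrees above the clear end. Finish while still holding it there, steady in the gripper; leave the can and the grinding disc where they are.

Things in the scene. Friction and masses are not known exactly. Their poses are not given: they have to be found in the camera images.
- cab_drawer0 (a joint): the drawer of the small grey cabinet (cabinet 200 deep x 190 wide x 80 high, on the bench): opening in m, 0 = fully shut, grows as the drawer slides out to the cabinet's front; starts 0.05 to 0.11 open and stays where it is left, a few newtons move it
- cab_drawer0_handle (a point): centre of the drawer's horizontal steel bar handle, 35 mm out from the drawer front; the handle is about 100 mm long along y, about 10 mm thick; x axis points into the cabinet (the way to push it shut), z up
- plate_center (a point): centre (half-way up) of the filter plate: dark green-grey glass cartridge 108 (x) x 51 (y) x 6 mm (z), 60 g or so, lying flat with its label face up on the round bar offcut, turned any way. +x points to the frosted end: the frosted band, a little paler than the glass, covers x = +24 to +54 mm; a 14 mm square notch is cut out of the corner at +x, +y. z is the normal of the label face
- plate: the same filter plate; origin at the centre of its underside, axes as for plate_center
- rest: round steel bar offcut standing fixed on the bench, 40 mm in diameter, 40 mm high, origin at the centre of its underside; the middle of the plate lies on it, so both ends and sides of the plate overhang (the sides by 5 mm, as it is narrower than the plate)
- lamp_top (a point): middle of the lit face of the flat LED work lamp lying on its back, fixed on the bench: black slab 130 (x) x 160 (y) x 15 mm high; this point is on its top
- can: bystander: aluminium can, 54 mm in diameter, 130 mm high, origin at the centre of its underside; not to be moved
- disc: bystander: grey grinding disc lying flat, 100 mm in diameter, 10 mm high, origin at the centre of its underside; not to be moved
There are look-alikes about, which are no part of the job. Of the things shaped like the part that bears lamp_top, the black one is meant.

How it is judged (in metres and radians):
On the way, in this order (a step that is already met when the one before it is completed fails the run):
1. the drawer is pushed shut while the plate still lies on the offcut (value of joint cab_drawer0 below 0.008 m and distance of plate_center from where it was at the start of the episode below 0.03 m), for 0.2 s.
2. the plate is held up with the frosted end raised (height (world z) of plate_center above 0.09 m and angle between plate_center's own x axis and vertical below 1.25 rad and contact force between the fingers and plate above 1 N), for 0.2 s.
At the end, for the whole second after the job is handed in: Drawer within 10 mm of shut; plate held still by the fingers alone, centre within 35 mm (from above) of the lamp's middle and 100 to 260 mm above the bench, frosted end tipped up 20 to 53 degrees, label face upward (normal within 57 degrees of vertical) (value of joint cab_drawer0 below 0.01 m and horizontal distance between plate_center and lamp_top below 0.035 m and height (world z) of plate_center between 0.1 and 0.26 m and angle between plate_center's own x axis and vertical between 0.65 and 1.22 rad and angle between plate_center's own z axis and vertical below 1 rad and contact force between the fingers and plate above 1 N and contact force between plate and rest below 0.05 N and linear speed of plate below 0.03 m/s and angular speed of plate below 0.3 rad/s); the arm keeps its last pose, push and grip.
It fails at once if the plate is gripped on its frosted band (contact force between the fingers and plate above 0.5 N and x of the grasp point in the frame of plate_center above 0.022 m).
It fails at once if the can is moved more than 30 mm (distance of can from where it was at the start of the episode above 0.03 m).
It fails at once if the disc is moved more than 30 mm (distance of disc from where it was at the start of the episode above 0.03 m).
It also fails if it takes over 56 s, if anything falls off the work surface, if the arm or the gripper's body presses on something with over 40 N, if the wrist force passes 120 N, or if a joint passes its speed limit or range.

## Robot

A 6-joint arm with a two-finger parallel gripper is mounted at the origin on the work surface. World frame = base frame: x ahead of the robot, y to its left, z up, the work surface at z = 0. Lengths are in m, angles in degrees, forces in N, time in s.
With the tool pointing down it reaches from about 0.4 to 0.825 m from the base axis. Payload 7 kg.
Tool frame: the origin (TCP) lies on the centre line of the jaws, within the pads' length; the fingertips stand 22 mm ahead of it and the grasp point (between the pads) lies 3 mm ahead of it; z points along the fingers, y is the line along which they close (so a half turn about z gives the same grasp; the last joint's range is limited). The gripper opens to 88 mm and grips with 3 to 60 N. Pads are 19 mm wide; open, the fingers measure 130 mm over their backs; the gripper's body (78 mm by 193 mm) begins 47 mm behind the grasp point.
Start: joints at [-53.566, 20.546, 0.682, 0, -70.136, -16.507], TCP at [0.23, -0.635, 0.249] pointing down, gripper open.
Joint ranges: [-176.03, 176.03], [-82.01, 121.73], [-58.28, 71.71], [-173.87, 95.51], [-174.79, -0.11], [-173.66, 173.66]. Speed limits (degrees/s): [136.94, 136.94, 172.46, 180, 180, 180].

## Interface

Orientations are given as [roll, pitch, yaw] about the fixed x, y, z axes, in that order (R = Rz(yaw) Ry(pitch) Rx(roll)).
In Python, from plant import get_state, cams, r gives the robot as it stands.
- The arm moves only by the tool apply_moves, never from a script. Its argument "targets" is a list of rows, each an object with "dp": the shift along the world's x, y, z in m, a list of three; "yaw": the turn about the world's z in degrees. In form: [{"dp": [x, y, z], "yaw": yaw}, ...]. A call has 1 to 20 rows; each row is the pose to reach, as a shift and turn from the pose commanded when the call began; what a row does not reach only later rows make up. A row lasts 1/12 s, in which the tool goes at most 41.7 mm and 7.16 degrees, less where a joint would pass 70% of its speed; a pose out of reach is approached as far as the arm can. A call with a gripper value outside its range is refused whole. "grip" is the gripper command: -1 is fully open, 1 is shut, values between are in proportion, set as the call begins (left out, the last holds). The fingers move at their own pace and stop on an object; "squeeze" is the grip in N (left out, the last holds). Time passes only in rows, so rows that repeat a pose let the fingers close. It gives the time, the measured TCP pose, the force, the opening and the grip force at its end, in the units of the state.
- get_state(): the state, without advancing time (a new reading comes with each control period).
- cams.capture(name): name is "scene" or "side" or "wrist"; returns a dict with "image" (400x640x3 uint8, red, green, blue), "range_z" (400x640 float32, m along the optical axis (not along the pixel's ray), 0 where there is no reading), "fx", "fy", "cx", "cy" (pixels), "R" (3x3) and "t" (3): a world point X has camera coordinates R X + t; the wrist camera has in their place "T_tool_cam" (4x4, takes a point from camera to tool coordinates, whose origin is the TCP and whose axes are the flange's). Camera axes: x right, y down, z forward; pixel columns grow to the right and rows downward; lengths in m; the calibration is good to about 2 mm. A picture is of the moment at which its call begins: read the wrist's pose just before it.
- r.close_job(): hands the job in; it is judged then, once.
The state is a dict: "time_s": time; "joints": joint angles; "qd": joint speeds; "joint_torque": joint torques, N m; "tcp_pos": TCP position; "eef_rot": TCP orientation; "contact_force": force on the tool from outside, world axes, zero at the start; "moment": the same for the moment, N m; "gripper_width": finger opening in m; "gripper_force": force on a finger pad.
Only numpy, scipy, OpenCV 4.12 (cv2) and the standard library are available. Lean on these libraries where they do the work, as an engineer would, in place of code of your own. Each camera call takes 0.05 s, during which the arm holds its last target. There are 200 camera calls.

## Working session

There is one attempt and no reset: what is moved stays moved. The work goes in short steps, Python scripts to look and compute and a tool call to move; the robot and the scene stay as the last step left them, time stands still between calls to the robot, and variables do not carry over. Pictures are saved under pics/ and viewed, at most 10 in all, crops included, and the job is handed in when it is done.

Besides the shell and the picture viewer there is one more tool, called as name([rows], argument=value, ...), one row to a line, values as JSON. apply_moves: Moves the arm, as the interface text tells. Its arguments: {"type":"object","properties":{"targets":{"type":"array","items":{"type":"object","properties":{"dp":{"type":"array","items":{"type":"number"}},"yaw":{"type":"number"}}}},"grip":{"type":"number"},"squeeze":{"type":"number"}},"required":["targets"]}

```bash
mkdir -p pics; ls; cat > h.py <<'E'
import numpy as np, cv2
from plant import get_state, cams, r
from scipy.spatial.transform import Rotation as Ro
def cap(name):
    s=get_state(); c=cams.capture(name)
    if 'R' in c: Rw=np.array(c['R']).T; tw=-Rw@np.array(c['t'])
    else:
        T=np.array(c['T_tool_cam']); Rt=Ro.from_euler('xyz',s['eef_rot'],degrees=True).as_matrix()
        Rw=Rt@T[:3,:3]; tw=Rt@T[:3,3]+np.array(s['tcp_pos'])
    v,u=np.mgrid[0:400,0:640]; z=c['range_z']
    P=np.stack([(u-c['cx'])/c['fx']*z,(v-c['cy'])/c['fy']*z,z],-1)@Rw.T+tw
    P[z==0]=np.nan
    return c['image'],P
E
python3 - <<'E'
from h import *
for n in('scene','side'):
    im,P=cap(n); np.savez('/tmp/'+n,im=im,P=P); cv2.imwrite(f'pics/{n}.png',im[...,::-1])
print(get_state())
E
```

```text
pics
{'time_s': 0.1, 'joints': array([-5.35652423e+01,  2.05859973e+01,  6.38864023e-01, -1.71192884e-02,
       -7.01363876e+01, -1.65066200e+01]), 'qd': array([-0.13938352, -0.02895716,  0.10460393,  0.12280538, -0.0530024 ,
        0.12850869]), 'joint_torque': array([-9.43532068e-04, -5.84161413e+01,  2.93751866e+01,  7.01546922e+00,
        1.01580354e-02, -8.15697581e-05]), 'tcp_pos': array([ 0.22989778, -0.63420772,  0.24773215]), 'eef_rot': array([ 1.79915348e+02, -8.30162564e-03, -1.60077685e+02]), 'contact_force': array([ 0.08816769,  0.12263888, -0.86067875]), 'moment': array([-0.02512684,  0.0181096 ,  0.01656617]), 'gripper_force': 0.0, 'gripper_width': 0.08770770978103004}
```

View pics/scene.png

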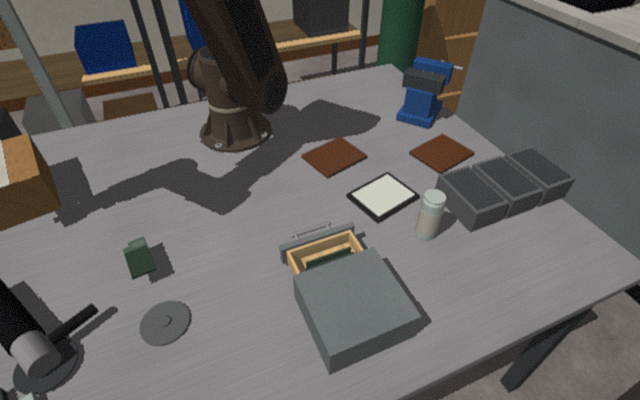

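View pics/side.png

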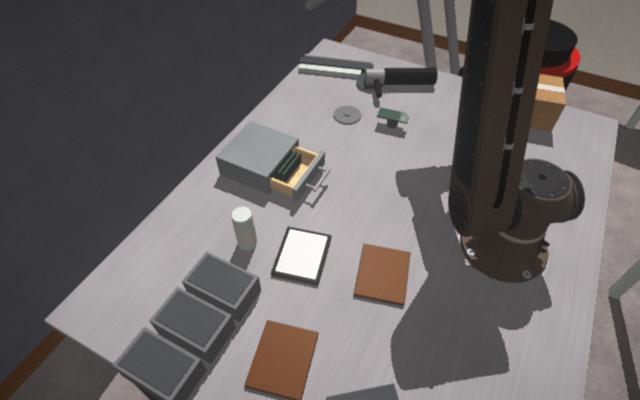

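The scene picture shows the plate at about (139,258), with a corner step near (146,243), the disc at (165,322), the cabinet at (355,300) with its handle at (312,230), the black lamp at (383,196) and the can at (430,215). The side picture agrees: plate at (392,117), lamp at (302,255).

```bash
python3 - <<'E'
from h import *
d=np.load('/tmp/scene.npz');P=d['P'];im=d['im']
def sh(n,m):
    q=P[m]; 
    if len(q)<5: print(n,len(q));return
    (c,s,a)=cv2.minAreaRect(q[:,:2].astype(np.float32)); print(n,len(q),'c',np.round(c,3),'size',np.round(s,3),'ang',round(a,1),'z',np.round(np.percentile(q[:,2],[5,50,95]),3))
def box(u0,u1,v0,v1,z0,z1):
    m=np.zeros(P.shape[:2],bool);m[v0:v1,u0:u1]=1
    return m&(P[...,2]>z0)&(P[...,2]<z1)
sh('plate',box(115,165,230,285,.036,.06))
sh('plate..',box(115,165,230,285,.02,.2))
sh('lamp',box(340,425,168,225,.008,.022))
sh('can',box(405,455,180,245,.11,.16))
sh('cab',box(270,430,240,365,.07,.09))
sh('disc',box(130,200,290,350,.005,.02))
sh('handle+front',box(275,360,218,262,.02,.1))
for uv in [(292,235),(300,233),(312,229),(328,225),(282,247),(310,239),(352,228)]: print(uv,np.round(P[uv[1],uv[0]],3))
x0,y0=290,215
c1=cv2.resize(im[215:275,265:365],(500,300),interpolation=3); c2=cv2.resize(im[230:290,110:170],(300,300),interpolation=3)
cv2.imwrite('pics/c.png',np.hstack([c1,c2])[...,::-1])
E
```

```text
plate 896 c [ 0.466 -0.337] size [0.112 0.051] ang 8.2 z [0.043 0.046 0.048]
plate.. 896 c [ 0.466 -0.337] size [0.112 0.051] ang 8.2 z [0.043 0.046 0.048]
lamp 1939 c [0.433 0.28 ] size [0.227 0.162] ang 14.0 z [0.011 0.014 0.017]
can 405 c [0.636 0.323] size [0.051 0.049] ang 5.1 z [0.113 0.129 0.132]
cab 8269 c [0.729 0.052] size [0.268 0.191] ang 0.3 z [0.078 0.08  0.082]
disc 1212 c [ 0.63  -0.311] size [0.098 0.097] ang 66.9 z [0.005 0.006 0.009]
handle+front 2455 c [0.599 0.056] size [0.182 0.143] ang 56.9 z [0.022 0.056 0.079]
(292, 235) [0.549 0.001 0.049]
(300, 233) [0.55  0.021 0.047]
(312, 229) [0.549 0.053 0.047]
(328, 225) [0.552 0.093 0.046]
(282, 247) [ 0.591 -0.036  0.07 ]
(310, 239) [0.591 0.03  0.066]
(352, 228) [0.593 0.137 0.058]
```

View pics/c.png

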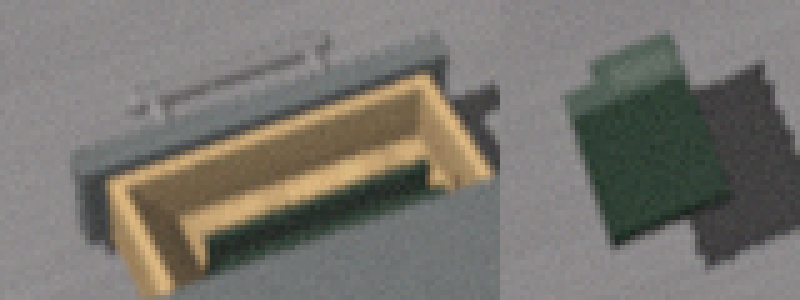

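The enlarged crops show the handle bar running from about (292,235) to (328,225) in the scene image. The plate's pale frosted band is its robot-side end (image up), with the notch at the upper left, so plate +x points at about 188° in the world. I'll move in front of the handle.

apply_moves([
  {"dp": [0.27, 0.682, 0], "yaw": -20},
  {"dp": [0.27, 0.682, 0], "yaw": -20},
  {"dp": [0.27, 0.682, 0], "yaw": -20},
  {"dp": [0.27, 0.682, 0], "yaw": -20},
  {"dp": [0.27, 0.682, 0], "yaw": -20},
  {"dp": [0.27, 0.682, 0], "yaw": -20},
  {"dp": [0.27, 0.682, 0], "yaw": -20},
  {"dp": [0.27, 0.682, 0], "yaw": -20},
  {"dp": [0.27, 0.682, 0], "yaw": -20},
  {"dp": [0.27, 0.682, 0], "yaw": -20},
  {"dp": [0.27, 0.682, 0], "yaw": -20},
  {"dp": [0.27, 0.682, 0], "yaw": -20},
  {"dp": [0.27, 0.682, 0], "yaw": -20},
  {"dp": [0.27, 0.682, 0], "yaw": -20},
  {"dp": [0.27, 0.682, 0], "yaw": -20},
  {"dp": [0.27, 0.682, 0], "yaw": -20},
  {"dp": [0.27, 0.682, 0], "yaw": -20},
  {"dp": [0.27, 0.682, 0], "yaw": -20},
  {"dp": [0.27, 0.682, 0], "yaw": -20},
  {"dp": [0.27, 0.682, 0], "yaw": -20},
], grip=1)

```text
time_s: 1.77
tcp_pos: [0.5, 0.0488, 0.2478]
eef_rot: [-180.0, -0.1, -179.9]
contact_force: [-1.2, -0.4, -0.5]
gripper_width: 0.0005
gripper_force: 0.0
```

```bash
python3 - <<'E'
from h import *
d=np.load('/tmp/scene.npz');P=d['P'];im=d['im'].astype(int)
m=np.zeros(P.shape[:2],bool);m[165:225,338:425]=1
m&=(P[...,2]>.008)&(P[...,2]<.025)&((im[...,0]-im[...,2])<25)
n,l,st,c=cv2.connectedComponentsWithStats(m.astype(np.uint8)); k=1+st[1:,4].argmax()
print(cv2.minAreaRect(P[l==k][:,:2].astype(np.float32)),st[k])
s=get_state(); print(s['tcp_pos'],s['eef_rot'],s['gripper_width'])
im,P=cap('wrist'); cv2.imwrite('pics/w1.png',im[...,::-1]); np.savez('/tmp/w1',im=im,P=P)
E
```

```text
((0.4786711037158966, 0.2913409471511841), (0.13182176649570465, 0.16233816742897034), 13.965152740478516) [ 346  172   74   50 1933]
[0.50002616 0.0487718  0.2478402 ] [-1.79970284e+02 -8.16712084e-02 -1.79931649e+02] 0.00047112444220222076
```

View pics/w1.png

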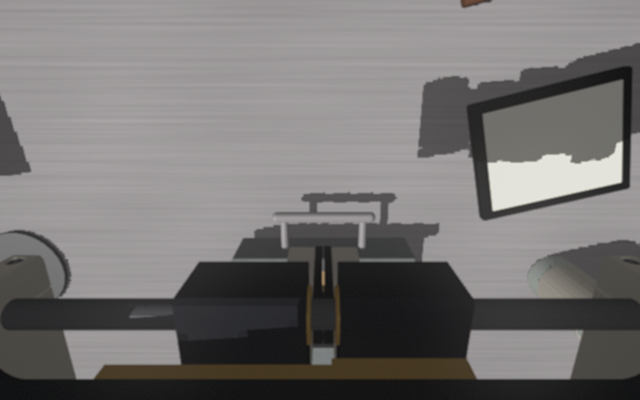

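The wrist view shows the handle bar at (275–375,216), centred under the closed fingers, with the lamp at upper right. Next I go down and push.

apply_moves([
  {"dp": [0, 0, -0.04], "yaw": 0},
  {"dp": [0, 0, -0.08], "yaw": 0},
  {"dp": [0, 0, -0.12], "yaw": 0},
  {"dp": [0, 0, -0.16], "yaw": 0},
  {"dp": [0, 0, -0.19], "yaw": 0},
  {"dp": [0, 0, -0.193], "yaw": 0},
  {"dp": [0.015, 0, -0.193], "yaw": 0},
  {"dp": [0.03, 0, -0.193], "yaw": 0},
  {"dp": [0.04, 0, -0.193], "yaw": 0},
  {"dp": [0.05, 0, -0.193], "yaw": 0},
  {"dp": [0.06, 0, -0.193], "yaw": 0},
  {"dp": [0.07, 0, -0.193], "yaw": 0},
  {"dp": [0.075, 0, -0.193], "yaw": 0},
  {"dp": [0.08, 0, -0.193], "yaw": 0},
])

```text
time_s: 2.98
tcp_pos: [0.5807, 0.0474, 0.0559]
eef_rot: [180.0, 0.0, 179.9]
contact_force: [-1.3, 0.1, 1.2]
gripper_width: 0.0001
gripper_force: 0.6
```

```bash
python3 - <<'E'
from h import *
im,P=cap('scene')
c=P[240:400,270:440].reshape(-1,3); m=(c[:,2]>.076)&(c[:,2]<.084)
print(np.percentile(c[m][:,0],[0.5,2,50,98,99.5]))
cv2.imwrite('pics/s2.png',cv2.resize(im[200:380,250:450],(600,540))[...,::-1])
E
```

```text
[0.67723158 0.68070683 0.7804025  0.85984172 0.86143642]
```

View pics/s2.png

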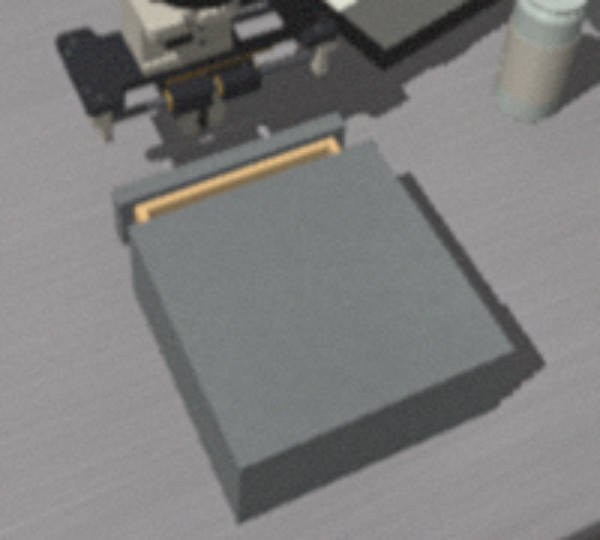

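The drawer is sliding in, with a narrow gap of about 20 mm left at (240,180) in the crop. I'll keep pushing.

apply_moves([
  {"dp": [0.005, 0, 0], "yaw": 0},
  {"dp": [0.01, 0, 0], "yaw": 0},
  {"dp": [0.014, 0, 0], "yaw": 0},
  {"dp": [0.017, 0, 0], "yaw": 0},
  {"dp": [0.02, 0, 0], "yaw": 0},
  {"dp": [0.02, 0, 0], "yaw": 0},
])

```text
time_s: 3.53
tcp_pos: [0.6008, 0.0476, 0.0556]
eef_rot: [180.0, 0.0, 179.9]
contact_force: [-0.1, 0.7, 0.1]
gripper_width: 0.0003
gripper_force: 0.0
```

apply_moves([
  {"dp": [0.003, 0, 0], "yaw": 0},
  {"dp": [0.006, 0, 0], "yaw": 0},
  {"dp": [0.006, 0, 0], "yaw": 0},
])

```text
time_s: 3.78
tcp_pos: [0.6067, 0.0475, 0.0556]
eef_rot: [180.0, 0.0, 179.9]
contact_force: [0.5, 0.2, 0.6]
gripper_width: 0.0002
gripper_force: 0.0
```

apply_moves([
  {"dp": [0.002, 0, 0], "yaw": 0},
  {"dp": [0.004, 0, 0], "yaw": 0},
  {"dp": [0.004, 0, 0], "yaw": 0},
  {"dp": [0.004, 0, 0], "yaw": 0},
])

```text
time_s: 4.12
tcp_pos: [0.6097, 0.0473, 0.0554]
eef_rot: [-180.0, -0.0, 179.9]
contact_force: [-3.7, 1.5, 0.6]
gripper_width: 0.0005
gripper_force: 1.4
```

```bash
python3 - <<'E'
from h import *
im,P=cap('scene')
c=P[200:400,270:440].reshape(-1,3)
m=(c[:,2]>.055)&(c[:,2]<.084)&(c[:,1]>-.04)&(c[:,1]<.0)
print(np.percentile(c[m][:,0],[0.5,2,5]))
m=(c[:,2]>.077)&(c[:,2]<.084); print(np.histogram(c[m][:,0],np.arange(.6,.72,.005)))
E
```

```text
[0.66348149 0.67657339 0.68411661]
(array([  0,   0,   0,   0,   5,   2,   3,   5,   2,   6,   7,  11,   6,
         0,   0, 138, 160, 180, 171, 181, 181, 182, 181]), array([0.6  , 0.605, 0.61 , 0.615, 0.62 , 0.625, 0.63 , 0.635, 0.64 ,
       0.645, 0.65 , 0.655, 0.66 , 0.665, 0.67 , 0.675, 0.68 , 0.685,
       0.69 , 0.695, 0.7  , 0.705, 0.71 , 0.715]))
```

apply_moves([
  {"dp": [0.003, 0, 0], "yaw": 0},
  {"dp": [0.005, 0, 0], "yaw": 0},
  {"dp": [0.005, 0, 0], "yaw": 0},
  {"dp": [0.005, 0, 0], "yaw": 0},
])

```text
time_s: 4.5
tcp_pos: [0.61, 0.0469, 0.0548]
eef_rot: [-179.9, -0.5, 179.9]
contact_force: [-18.6, 5.3, 12.3]
gripper_width: 0.0005
gripper_force: 9.4
```

The drawer stopped dead at TCP x 0.610 with 18.6 N, so it is shut. I'll back off, rise and go over to the plate.

apply_moves([
  {"dp": [-0.03, 0, 0], "yaw": 0},
  {"dp": [-0.06, 0, 0], "yaw": 0},
  {"dp": [-0.065, 0, 0.035], "yaw": 0},
  {"dp": [-0.065, 0, 0.075], "yaw": 0},
  {"dp": [-0.065, 0, 0.115], "yaw": 0},
  {"dp": [-0.065, 0, 0.15], "yaw": 0},
  {"dp": [-0.065, -0.384, 0.15], "yaw": 8.2},
  {"dp": [-0.065, -0.384, 0.15], "yaw": 8.2},
  {"dp": [-0.065, -0.384, 0.15], "yaw": 8.2},
  {"dp": [-0.065, -0.384, 0.15], "yaw": 8.2},
  {"dp": [-0.065, -0.384, 0.15], "yaw": 8.2},
  {"dp": [-0.065, -0.384, 0.15], "yaw": 8.2},
  {"dp": [-0.065, -0.384, 0.15], "yaw": 8.2},
  {"dp": [-0.065, -0.384, 0.15], "yaw": 8.2},
  {"dp": [-0.065, -0.384, 0.15], "yaw": 8.2},
  {"dp": [-0.065, -0.384, 0.15], "yaw": 8.2},
  {"dp": [-0.065, -0.384, 0.15], "yaw": 8.2},
  {"dp": [-0.065, -0.384, 0.15], "yaw": 8.2},
  {"dp": [-0.065, -0.384, 0.15], "yaw": 8.2},
], grip=-1)

```text
time_s: 6.08
tcp_pos: [0.5502, -0.3363, 0.2056]
eef_rot: [-180.0, 0.0, -171.9]
contact_force: [0.2, 0.6, 0.1]
gripper_width: 0.0877
gripper_force: 0.0
```

```bash
python3 - <<'E'
from h import *
im,P=cap('scene'); q=P[230:290,110:170].reshape(-1,3)
c=P[215:400,270:440].reshape(-1,3); m=(c[:,2]>.066)&(c[:,2]<.084); print('cab x',np.percentile(c[m][:,0],[0.3,1,5,99.5]))
im,P=cap('wrist'); cv2.imwrite('pics/w2.png',im[...,::-1])
print(get_state()['tcp_pos'],get_state()['eef_rot'])
m=(P[...,2]>.036)&(P[...,2]<.056)
n,l,st,c=cv2.connectedComponentsWithStats(m.astype(np.uint8))
for k in range(1,n):
    if st[k,4]>800:
        q=P[l==k]; print(st[k],cv2.minAreaRect(q[:,:2].astype(np.float32)),np.median(q[:,2]))
E
```

```text
cab x [0.64721776 0.66099615 0.6809545  0.86175425]
[ 0.55037581 -0.33557523  0.20586979] [-1.79988213e+02  3.04486722e-02 -1.71797504e+02]
[   0    0  219  261 9706] ((0.519988477230072, -0.5111157894134521), (0.2214866578578949, 0.10661722719669342), 27.887252807617188) 0.045371035498128265
[ 302    9   68  144 8866] ((0.46516627073287964, -0.3380674123764038), (0.10815843194723129, 0.051180366426706314), 8.174034118652344) 0.04581276869281725
```

View pics/w2.png

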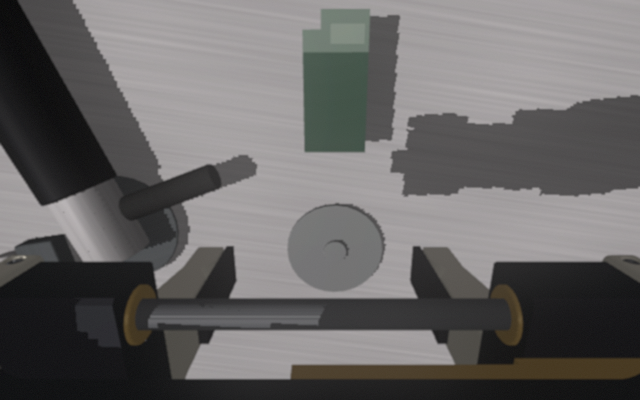

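Wrist view: the plate is at (336,80) with its frosted, notched end up (towards the robot, notch at the left edge). The disc is at (335,247) and the grinder at the left. I'll check how tall the grinder is inside the gripper's footprint.

```bash
python3 - <<'E'
from h import *
a=np.deg2rad(8.2); ex=np.array([np.cos(a),np.sin(a)]); ey=np.array([-ex[1],ex[0]])
Q=[]
d=np.load('/tmp/scene.npz')['P'].reshape(-1,3); Q.append(d); Q.append(np.load('/tmp/side.npz')['P'].reshape(-1,3))
P=cap('wrist')[1]; P[230:]=np.nan; Q.append(P.reshape(-1,3))
for n,q in zip(('scene','side','wrist'),Q):
    x=(q[:,:2]-[.465,-.338])@ex; y=(q[:,:2]-[.465,-.338])@ey
    for y0 in (-.14,-.12,-.1,-.08,-.06,-.045):
        m=(np.abs(y-y0-.01)<.01)&(x>-.05)&(x<.09)&(q[:,2]<.2)
        print(n,y0,m.sum(),np.round(np.nanmax(q[m,2]),3) if m.any() else '')
E
```

```text
scene -0.14 432 0.047
scene -0.12 531 0.047
scene -0.1 498 0.003
scene -0.08 486 0.003
scene -0.06 465 0.003
scene -0.045 399 0.003
side -0.14 140 0.051
side -0.12 169 0.052
side -0.1 94 0.008
side -0.08 30 0.006
side -0.06 27 0.007
side -0.045 42 0.049
wrist -0.14 3495 0.047
wrist -0.12 3804 0.047
wrist -0.1 3313 0.002
wrist -0.08 3320 0.002
wrist -0.06 3306 0.003
wrist -0.045 2993 0.047
```

apply_moves([
  {"dp": [-0.04, -0.001, 0], "yaw": 0},
  {"dp": [-0.08, -0.001, 0], "yaw": 0},
  {"dp": [-0.085, -0.001, -0.03], "yaw": 0},
  {"dp": [-0.085, -0.001, -0.07], "yaw": 0},
  {"dp": [-0.085, -0.001, -0.11], "yaw": 0},
  {"dp": [-0.085, -0.001, -0.14], "yaw": 0},
  {"dp": [-0.085, -0.001, -0.16], "yaw": 0},
  {"dp": [-0.085, -0.001, -0.16], "yaw": 0},
], grip=-1)

```text
time_s: 6.9
tcp_pos: [0.4627, -0.3357, 0.0416]
eef_rot: [179.8, -0.3, -171.8]
contact_force: [-0.1, 0.2, -0.5]
gripper_width: 0.0873
gripper_force: 0.0
```

apply_moves([
  {"dp": [0, 0, 0], "yaw": 0},
  {"dp": [0, 0, 0], "yaw": 0},
  {"dp": [0, 0, 0], "yaw": 0},
  {"dp": [0, 0, 0], "yaw": 0},
  {"dp": [0, 0, 0], "yaw": 0},
  {"dp": [0, 0, 0], "yaw": 0},
  {"dp": [0, 0, 0], "yaw": 0},
  {"dp": [0, 0, 0], "yaw": 0},
  {"dp": [0, 0, 0], "yaw": 0},
  {"dp": [0, 0, 0], "yaw": 0},
], grip=1, squeeze=8)

```text
time_s: 7.73
tcp_pos: [0.4654, -0.3377, 0.0463]
eef_rot: [-180.0, 0.0, -171.9]
contact_force: [-2.2, 1.5, 6.7]
gripper_width: 0.0509
gripper_force: 8.0
```

Gripped at the centre. For a better lever and bench clearance when tipping, I'll re-grip 12 mm towards the clear end.

apply_moves([
  {"dp": [0, 0, 0], "yaw": 0},
  {"dp": [0, 0, 0], "yaw": 0},
  {"dp": [0, 0, 0], "yaw": 0},
  {"dp": [0.012, 0.0015, 0], "yaw": 0},
  {"dp": [0.012, 0.0015, 0], "yaw": 0},
  {"dp": [0.012, 0.0015, 0], "yaw": 0},
], grip=-0.5)

```text
time_s: 8.23
tcp_pos: [0.4777, -0.336, 0.0454]
eef_rot: [-180.0, 0.0, -171.8]
contact_force: [0.4, 0.5, -0.5]
gripper_width: 0.0653
gripper_force: 0.0
```

apply_moves([
  {"dp": [0, 0, 0], "yaw": 0},
  {"dp": [0, 0, 0], "yaw": 0},
  {"dp": [0, 0, 0], "yaw": 0},
  {"dp": [0, 0, 0], "yaw": 0},
  {"dp": [0, 0, 0], "yaw": 0},
  {"dp": [0, 0, 0], "yaw": 0},
  {"dp": [0, 0, 0], "yaw": 0},
  {"dp": [0, 0, 0.004], "yaw": 0},
  {"dp": [0, 0, 0.008], "yaw": 0},
  {"dp": [0, 0, 0.012], "yaw": 0},
  {"dp": [0, 0, 0.012], "yaw": 0},
], grip=1, squeeze=6)

```text
time_s: 9.15
tcp_pos: [0.4777, -0.3363, 0.0588]
eef_rot: [-179.9, 0.1, -171.9]
contact_force: [0.6, -0.4, -0.7]
gripper_width: 0.0509
gripper_force: 6.0
```

```bash
cat > plate.py <<'E'
from h import *
for n in ('side','scene'):
    im,P=cap(n); t=get_state()['tcp_pos']
    g=im.astype(int); m=(g[...,1]-g[...,0]>7)&(np.linalg.norm(P-t,axis=-1)<.085)
    q=P[m]
    if len(q)<60: print(n,len(q)); continue
    for _ in range(3):
        c=q.mean(0); U,S,V=np.linalg.svd(q-c,full_matrices=False); q=q[np.abs((q-c)@V[2])<.006]
    v=V[2]*np.sign(V[2,2]); e=np.array([-.99,-.143,0]); 
    x=np.cross(np.cross(v,e),v); x/=np.linalg.norm(x)
    s=(q-t)@x
    print(n,len(q),'tilt',np.round(np.degrees(np.arcsin(x[2])),1),'normal',np.round(v,2),'x extent rel tcp',np.round(np.percentile(s,[1,99]),3),'c',np.round(c,3))
E
python3 plate.py
```

```text
side 53
scene 352 tilt -0.2 normal [-0. -0.  1.] x extent rel tcp [-0.044  0.048] c [ 0.483 -0.334  0.059]
```

apply_moves([
  {"dp": [0.032, 0.0045, 0], "yaw": 0},
  {"dp": [0.032, 0.0045, 0], "yaw": 0},
  {"dp": [0.032, 0.0045, -0.005], "yaw": 0},
  {"dp": [0.032, 0.0045, -0.01], "yaw": 0},
  {"dp": [0.032, 0.0045, -0.013], "yaw": 0},
  {"dp": [0.032, 0.0045, -0.015], "yaw": 0},
  {"dp": [0.032, 0.0045, -0.017], "yaw": 0},
  {"dp": [0.032, 0.0045, -0.019], "yaw": 0},
  {"dp": [0.032, 0.0045, -0.021], "yaw": 0},
  {"dp": [0.032, 0.0045, -0.021], "yaw": 0},
], squeeze=5)

```text
time_s: 10.08
tcp_pos: [0.5088, -0.3317, 0.0363]
eef_rot: [180.0, -0.0, -171.9]
contact_force: [-0.7, 0.2, 1.3]
gripper_width: 0.0508
gripper_force: 5.0
```

```bash
python3 plate.py
```

```text
side 49
scene 436 tilt 18.9 normal [0.32 0.05 0.95] x extent rel tcp [-0.044  0.057] c [ 0.522 -0.327  0.033]
```

The plate is pivoting as planned, 19° so far. I'll go further down, then grip hard.

apply_moves([
  {"dp": [0, 0, -0.002], "yaw": 0},
  {"dp": [0, 0, -0.004], "yaw": 0},
  {"dp": [0, 0, -0.006], "yaw": 0},
  {"dp": [0, 0, -0.006], "yaw": 0},
  {"dp": [0, 0, -0.006], "yaw": 0},
])

```text
time_s: 10.6
tcp_pos: [0.5091, -0.3316, 0.0304]
eef_rot: [180.0, -0.0, -171.9]
contact_force: [0.6, -0.1, 0.7]
gripper_width: 0.0507
gripper_force: 5.0
```

apply_moves([
  {"dp": [0, 0, 0], "yaw": 0},
  {"dp": [0, 0, 0], "yaw": 0},
  {"dp": [0, 0, 0], "yaw": 0},
  {"dp": [0, 0, 0.01], "yaw": 0},
  {"dp": [0, 0, 0.03], "yaw": 0},
  {"dp": [0, 0, 0.06], "yaw": 0},
  {"dp": [0, 0, 0.09], "yaw": 0},
  {"dp": [0, 0, 0.125], "yaw": 0},
  {"dp": [0, 0, 0.125], "yaw": 0},
  {"dp": [0, 0, 0.125], "yaw": 0},
], squeeze=35)

```text
time_s: 11.43
tcp_pos: [0.5103, -0.332, 0.159]
eef_rot: [-179.9, 0.3, -171.9]
contact_force: [-0.1, -0.0, -1.5]
gripper_width: 0.0506
gripper_force: 35.0
```

```bash
python3 plate.py
```

```text
side 52
scene 577 tilt 29.2 normal [0.48 0.07 0.87] x extent rel tcp [-0.043  0.037] c [ 0.519 -0.33   0.153]
```

Tilt is about 30°, held with 35 N. I'll carry it to the lamp smoothly.

apply_moves([
  {"dp": [0, 0.015, 0.005], "yaw": 0},
  {"dp": [0, 0.04, 0.005], "yaw": 0},
  {"dp": [0, 0.08, 0.005], "yaw": 0},
  {"dp": [0, 0.12, 0.005], "yaw": 0},
  {"dp": [-0.005, 0.16, 0.005], "yaw": 0},
  {"dp": [-0.005, 0.2, 0.005], "yaw": 0},
  {"dp": [-0.01, 0.24, 0.005], "yaw": 0},
  {"dp": [-0.01, 0.28, 0.005], "yaw": 0},
  {"dp": [-0.01, 0.32, 0.005], "yaw": 0},
  {"dp": [-0.01, 0.36, 0.005], "yaw": 0},
  {"dp": [-0.015, 0.4, 0.005], "yaw": 0},
  {"dp": [-0.015, 0.44, 0.005], "yaw": 0},
  {"dp": [-0.015, 0.48, 0.005], "yaw": 0},
  {"dp": [-0.02, 0.52, 0.005], "yaw": 0},
  {"dp": [-0.02, 0.56, 0.005], "yaw": 0},
  {"dp": [-0.02, 0.59, 0.005], "yaw": 0},
  {"dp": [-0.02, 0.61, 0.005], "yaw": 0},
  {"dp": [-0.021, 0.624, 0.005], "yaw": 0},
  {"dp": [-0.021, 0.624, 0.005], "yaw": 0},
  {"dp": [-0.021, 0.624, 0.005], "yaw": 0},
])

```text
time_s: 13.2
tcp_pos: [0.4874, 0.2921, 0.1595]
eef_rot: [-179.9, -0.1, -171.8]
contact_force: [0.3, -1.1, -0.6]
gripper_width: 0.0507
gripper_force: 35.0
```

apply_moves([
  {"dp": [0, 0, 0], "yaw": 0},
  {"dp": [0, 0, 0], "yaw": 0},
  {"dp": [0, 0, 0], "yaw": 0},
  {"dp": [0, 0, 0], "yaw": 0},
  {"dp": [0, 0, 0], "yaw": 0},
  {"dp": [0, 0, 0], "yaw": 0},
])

```text
time_s: 13.7
tcp_pos: [0.4881, 0.2921, 0.1607]
eef_rot: [180.0, 0.0, -171.9]
contact_force: [-1.2, 0.3, -1.1]
gripper_width: 0.0504
gripper_force: 35.0
```

```bash
python3 plate.py; python3 - <<'E'
from h import *
im,P=cap('scene')
c=P[200:400,270:440].reshape(-1,3); m=(c[:,2]>.066)&(c[:,2]<.084); print(np.percentile(c[m][:,0],[0.3,1,5]))
cv2.imwrite('pics/s3.png',im[...,::-1])
E
```

```text
side 100 tilt 27.9 normal [0.46 0.06 0.88] x extent rel tcp [0.043 0.067] c [0.44  0.291 0.191]
scene 73 tilt 29.5 normal [0.49 0.08 0.87] x extent rel tcp [-0.042  0.005] c [0.511 0.297 0.15 ]
[0.6416359  0.65968677 0.68101406]
```

View pics/s3.png

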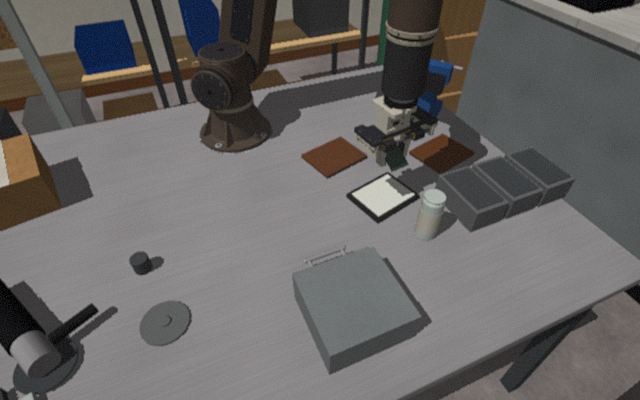

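The picture shows the drawer shut at (330,258), the can and disc undisturbed, and the plate tipped about 29° in the gripper at (397,157), over the lamp. I'm handing it in.

```bash
python3 -c "
from plant import r
print(r.close_job())"
```

```text
the job is handed in; nothing more can be done
None
```

I handed the job in at about 14 s of the 56 s allowed; no verdict came back. The drawer is shut, and the plate is held by its clear part over the middle of the lamp, about 15 cm up. Its label face is up and its frosted end is tipped up about 29°, a little under the 35° asked but within the 20–53° limits. The can and grinding disc look untouched.

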